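# Open the washer's water and set the wash timer

### The job

Start the wash. First push the lever of the water tap clockwise until it lies along its pipe (fully open); then push the timer's pointer arm round clockwise until it points at the long mark on the dial, without running past that mark. Use light pushes of a fingertip; pick nothing up, and leave the bottle, jar and cup standing where they are.

Things in the scene. Friction and masses are not known exactly. Their poses are not given: they have to be found in the camera images.
- lever_axis (a point): Turning axis (vertical) of the water tap's lever, a point at mid-thickness of the lever, about 82 mm above the counter. The tap is a brass ball valve in the middle of a level copper pipe (220 mm long, 21 mm thick, pipe axis 42 mm above the counter, valve up to 38 mm thick, both pipe ends bent down into the counter). The point turns with the lever: its -x axis points from the axis out along the lever, z is up.
- lever_tip (a point): Point 100 mm out from lever_axis on the centre line of the steel lever, at mid-thickness, 5 mm short of its free end. The lever is a flat bar 20 mm wide, 12 mm thick (underside 76 mm, top 88 mm above the counter), 105 mm long from its axis; there is 20 mm or more of free air under it out to its tip.
- tap_lever (a joint): Angle of the tap lever, rad: 0 = shut (square across the pipe), 1.571 = fully open (along the pipe, at its stop). It grows clockwise seen from above, and the lever stays where it is left (about 0.12 N m of friction).
- dial_face: The timer's round white dial, 188 mm across, flat on a cream control box (210 x 210 mm, 50 mm high, fixed to the counter). Origin at the centre of the dial's underside, 50 mm above the counter; the dial's upper face is 53 mm above the counter. It has eleven short thin marks and ONE long, thick mark (24 mm long, 6 mm wide, from 68 to 92 mm from the centre), which lies along the dial's own +x axis. Dial fixed.
- timer_axis (a point): Turning axis (vertical) of the timer's pointer arm at the dial's centre, half-way up the arm, about 67 mm above the counter. The point turns with the arm: its +x axis points out along the arm, z is up.
- pointer_tip (a point): Tip of the grey pointer arm, on its centre line, 64 mm out from timer_axis. The arm is 12 mm wide out to 54 mm from the axis, then a 6 mm wide nose to 64 mm; it stands from 58 mm to 76 mm above the counter. At the centre is a round hub 30 mm across and 78 mm high.
- timer (a joint): Angle of the pointer arm, rad, from 0 to 4.2; it grows clockwise seen from above, and stays where it is left (about 0.06 N m of friction). The start lies 1.1 to 2.8 rad anticlockwise of the long mark.
- detergent: White bottle, 72 mm across, 200 mm high, loose; origin at the centre of its underside. Leave alone.
- jar: Glass jar with a lid, 60 mm across, 85 mm high, loose; origin at the centre of its underside. Leave alone.
- cup: Small white dosing cup, open at the top, 68 mm across, 60 mm high, loose; origin at the centre of its underside. Leave alone.

How it is judged:
By the outcome, as a careful person would: the job done as asked, in the order asked, and still so for the second after the job is handed in, with the robot touching nothing.
It also fails if it takes over 61 s, if anything falls off the work surface, if the arm or the gripper's body presses on something with over 40 N, if the wrist force passes 120 N, or if a joint passes its speed limit or range.

### The arm

A 6-joint arm with a two-finger parallel gripper is mounted at the origin on the work surface. World frame = base frame: x ahead of the robot, y to its left, z up, the work surface at z = 0. Lengths are in m, angles in rad, forces in N, time in s.
With the tool pointing down it reaches from about 0.35 to 0.775 m from the base axis. Payload 5.5 kg.
Tool frame: the origin (TCP) lies at the very end of the fingers, on their centre line; the grasp point (between the pads) lies 19 mm behind it; z points along the fingers, y is the direction in which the jaws open and shut (so a half turn about z gives the same grasp; the last joint's range is limited). The gripper opens to 85 mm and grips with 20 to 120 N. Pads are 22 mm wide; open, the fingers measure 114 mm over their backs; the gripper's body (76 mm by 85 mm) begins 54 mm behind the grasp point. The pads swing forward as they close: fully open they stand 13 mm farther back than shut.
Start: joints at [-1.307, 0.313, 0.046, 1.304, 0, 1.431], TCP at [0.226, -0.529, 0.211] pointing down, gripper open.
Joint ranges: [-2.76, 2.76], [-0.86, 1.69], [-1.03, 1.26], [-2.2, 2.34], [-1.47, 1.5], [-3.14, 3.14]. Speed limits (rad/s): [2.57, 2.57, 3.14, 3.14, 3.14, 3.14].

### API

Orientations are given as a unit quaternion [w, x, y, z].
In Python, from workcell import get_state, imaging, env, spotter gives the robot as it stands.
- The arm moves only by the tool play_rows, never from a script. Its argument "moves" is a list of rows, each an object with "claw": the finger opening in cm, from 0 to 8.54; "delta_pos": the shift along the tool's x, y, z in cm, a list of three; "twist": the turn about the tool's z in degrees. A call has 1 to 12 rows; each row is the pose to reach, as a shift and turn from the pose commanded when the call began, along the tool's axes at that moment; what a row does not reach only later rows make up. A row lasts 1/8 s, in which the tool goes at most 62.5 mm and 10.7 degrees, less where a joint would pass 70% of its speed; a pose out of reach is approached as far as the arm can. A call with a gripper value outside its range is refused whole. The fingers move at their own pace and stop on an object; "force" is the grip in N (left out, the last holds). Time passes only in rows, so rows that repeat a pose let the fingers close. It gives the time, the measured TCP pose, the force and the opening at its end, in the units of the state.
- get_state(): the state, without advancing time (a new reading comes with each control period).
- imaging.read_camera(name): name is "side" or "top"; returns the picture (420x560x3 uint8, red, green, blue); there is no depth.
- imaging.camera_info(name): a dict with "fx", "fy", "cx", "cy" (pixels), "k1" (the pictures are not rectified: a ray, as slopes to the right and down, at radius r is drawn at 1 + k1 r^2 times it, then the intrinsics apply), "world_to_cam" (4x4, takes a point from world to camera coordinates). Camera axes: x right, y down, z forward; pixel columns grow to the right and rows downward; lengths in m; the calibration is good to about 2 mm. A picture is of the moment at which its call begins. camera_info takes no time and is no camera call.
- env.hand_in(): hands the job in, once; it reports no verdict.
Trained networks look in the newest picture that a camera, given by its name, has taken for a name from the list of things; names that differ only in an ending like _2 or _b are one class to them, and where a whole thing is asked for, a point or a joint stands for the part that bears it (a point fixed in the world has none). Each returns a list of dicts, best first, with "conf" (0 to 1); they miss things now and then, are a little off and sometimes report something else, mostly with a low value. They report only what shows in the picture. A call takes as long as a camera call.
- spotter.spot_in(camera, query): "extent" ([left, top, right, bottom] in pixels, round what is visible of it).
The state is a dict: "clock": time; "joint_pos": joint angles; "qvel": joint speeds; "tau": joint torques, N m; "tcp_pos": TCP position; "orientation": TCP orientation; "wrist_force": force on the tool from outside, world axes, zero at the start; "ft_torque": the same for the moment, N m; "finger_gap": finger opening in m.
Only numpy, scipy, OpenCV 4.12 (cv2) and the standard library are available. Lean on these libraries where they do the work, as an engineer would, in place of code of your own. Each camera call takes 0.05 s, during which the arm holds its last target. There are 200 camera calls.

## Working session

There is one attempt and no reset: what is moved stays moved. The work goes in short steps, Python scripts to look and compute and a tool call to move; the robot and the scene stay as the last step left them, time stands still between calls to the robot, and variables do not carry over. Pictures are saved under pics/ and viewed, about 8 in all and at most 12, crops included, and the job is handed in when it is done.

Besides the shell and the picture viewer there is one more tool, called after "Request:" as a command line: name --argument value ..., lists and objects as JSON in quotes. play_rows: Moves the arm, as the interface text tells. Its arguments: {"type":"object","properties":{"moves":{"type":"array"},"force":{"type":"number"}},"required":["moves"]}

```bash
mkdir -p pics
cat > h.py <<'E'
import numpy as np,cv2
from workcell import get_state, imaging, env, spotter
def K(n):
    i=imaging.camera_info(n); return i,np.array(i["world_to_cam"])
def ray(n,u,v):
    i,T=K(n); x=np.array([(u-i["cx"])/i["fx"],(v-i["cy"])/i["fy"]]); s=x.copy()
    for _ in range(20): s=x/(1+i["k1"]*(s@s))
    R=T[:3,:3];t=T[:3,3]; return -R.T@t, R.T@np.array([s[0],s[1],1])
def at(n,u,v,z):
    o,d=ray(n,u,v); return o+d*(z-o[2])/d[2]
def proj(n,p):
    i,T=K(n); c=T[:3,:3]@np.array(p)+T[:3,3]; s=c[:2]/c[2]; s=s*(1+i["k1"]*(s@s)); return np.array([i["fx"]*s[0]+i["cx"],i["fy"]*s[1]+i["cy"]])
E
python3 - <<'E'
from h import *
for n in("top","side"):
    im=imaging.read_camera(n); cv2.imwrite(f"pics/{n}0.png",cv2.resize(im[:,:,::-1],None,fx=1.4,fy=1.4,interpolation=cv2.INTER_CUBIC))
    print(n,ray(n,280,210))
    for q in("tap_lever","timer","dial_face","detergent","jar","cup"):
        print(n,q,[(np.round(d["extent"]).tolist(),round(d["conf"],2)) for d in spotter.spot_in(n,q)[:2]])
print(get_state())
E
```

```text
top (array([0.52286406, 0.01722088, 0.96594563]), array([ 0.11127219, -0.01609021, -0.99377067]))
top tap_lever [([151.0, 236.0, 164.0, 303.0], 0.89)]
top timer [([383.0, 250.0, 415.0, 286.0], 0.71)]
top dial_face [([352.0, 208.0, 452.0, 308.0], 0.82)]
top detergent [([252.0, 90.0, 295.0, 148.0], 0.7)]
top jar [([265.0, 195.0, 296.0, 226.0], 0.86)]
top cup [([262.0, 271.0, 300.0, 309.0], 0.58)]
side (array([0.21036914, 0.6626326 , 0.63603992]), array([ 0.42502433, -0.67893408, -0.59869661]))
side tap_lever []
side timer [([357.0, 159.0, 379.0, 186.0], 0.8)]
side dial_face [([323.0, 154.0, 406.0, 198.0], 0.66), ([356.0, 159.0, 379.0, 184.0], 0.35)]
side detergent [([195.0, 130.0, 231.0, 218.0], 0.71)]
side jar [([266.0, 188.0, 295.0, 238.0], 0.94)]
side cup [([328.0, 220.0, 359.0, 266.0], 0.57), ([230.0, 268.0, 294.0, 307.0], 0.43)]
{'clock': 0.7, 'joint_pos': array([-1.30657910e+00,  3.13148253e-01,  4.60891296e-02,  1.30363348e+00,
       -6.33467997e-06,  1.43119193e+00]), 'qvel': array([-0.00060872,  0.00085201, -0.00014017,  0.00162411, -0.00021335,
        0.00028476]), 'tau': array([ 1.77671313e-04, -4.80291760e+01,  2.98747408e+01, -1.47520677e-04,
       -1.61994058e-04, -9.63185244e-06]), 'tcp_pos': array([ 0.2259308 , -0.52877818,  0.21114819]), 'orientation': array([5.19585769e-05, 9.79685168e-01, 2.00541689e-01, 6.80507665e-08]), 'wrist_force': array([-0.11509433,  0.20937681, -0.50710118]), 'ft_torque': array([ 0.04459479,  0.03009511, -0.01622657]), 'finger_gap': 0.08564915096366457}
```

View pics/top0.png

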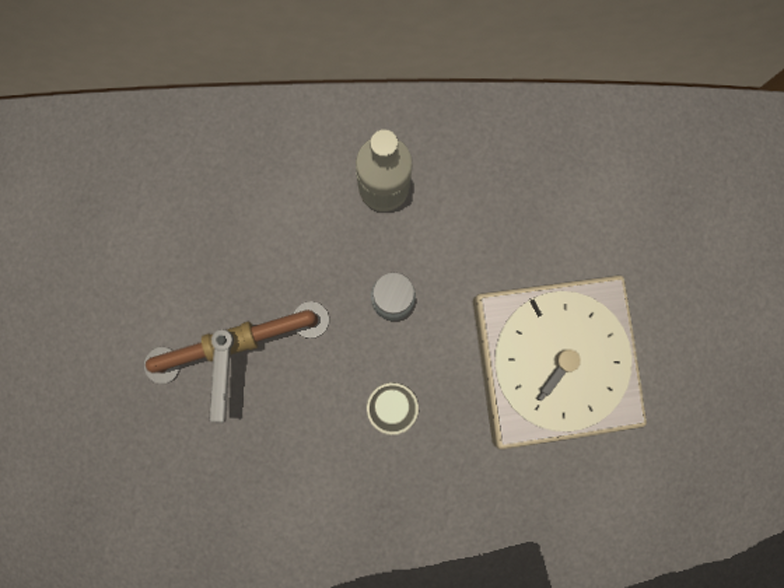

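View pics/side0.png

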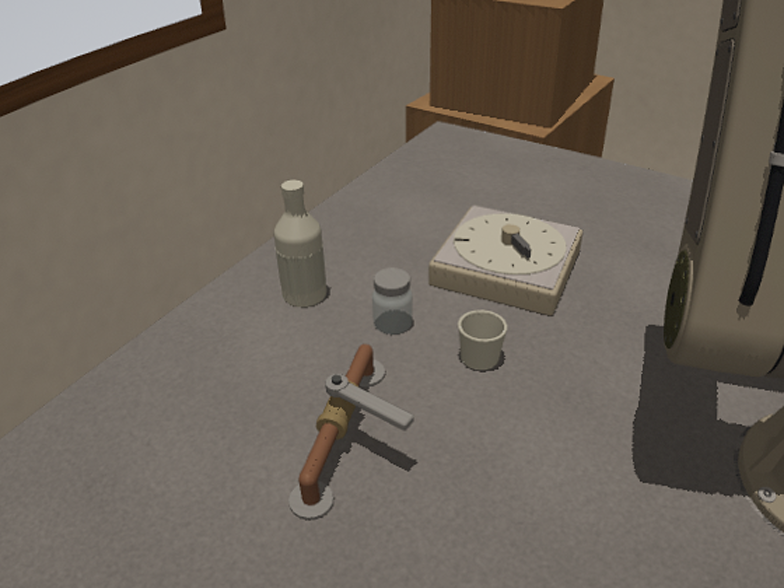

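The top view (÷1.4 for raw pixels) shows the lever axis at (221,340) and the lever's end at (217,421). The pipe runs (152,366)–(312,319). The hub is at (569,360), the pointer tip at (541,400) and the long mark at (536,308). The side view agrees with this.

Run:
```python
from h import *
P=lambda u,v,z:at("top",u/1.4,v/1.4,z)[:2]
ax=P(221,340,.088);end=P(217.5,421,.088);pl=P(152,366,.045);pr=P(312,319,.045)
print("lever",ax,end,np.linalg.norm(end-ax),"pipe",pl,pr,np.linalg.norm(pl-pr))
a=lambda d:np.degrees(np.arctan2(d[1],d[0]))
print("lever dir",a(end-ax),"open dir",a(pl-pr),"mid pipe",(pl+pr)/2)
hub=P(569,360,.078);tip=P(540.5,401,.076);
m1=P(532,300,.053);m2=P(541,317,.053)
# dial centre from extent
dc=P(402*1.4,258*1.4,.053); print("hub",hub,"dialc",dc,"tip",tip,np.linalg.norm(tip-hub),"ptr dir",a(tip-hub),"marks",np.linalg.norm(m1-hub),np.linalg.norm(m2-hub),a((m1+m2)/2-hub))
for n,p in(("jar",P(394,292,.085)),("cup",P(392,408,.06)),("bottle",P(384,143,.2))):print(n,p)
# subpixel crop of timer
import cv2
im=imaging.read_camera("top")[:,:,::-1]
c=cv2.resize(im[195:325,335:470],None,fx=5,fy=4.5,interpolation=cv2.INTER_CUBIC)
g=im.astype(int).sum(2)
c=cv2.resize(im[200:315,340:460],None,fx=5,fy=5,interpolation=cv2.INTER_CUBIC);cv2.imwrite("pics/t1.png",c)
```

```text
lever [0.564725   0.22262623] [0.46177099 0.22675509] 0.10303677581037858 pipe [0.5321302  0.32789238] [0.59374833 0.10974505] 0.22668271514419755
lever dir 177.70344396309093 open dir 105.7729207795076 mid pipe [0.56293926 0.21881871]
hub [ 0.53286834 -0.22573414] dialc [ 0.53175671 -0.22402969] tip [ 0.48091194 -0.18679573] 0.0649281703849201 ptr dir 143.15049107291023 marks 0.09111394946016411 0.0654168935780911 26.52469805683392
jar [6.24050930e-01 3.52648425e-04]
cup [0.4752236  0.00475203]
bottle [0.78414487 0.01138568]
```

View pics/t1.png

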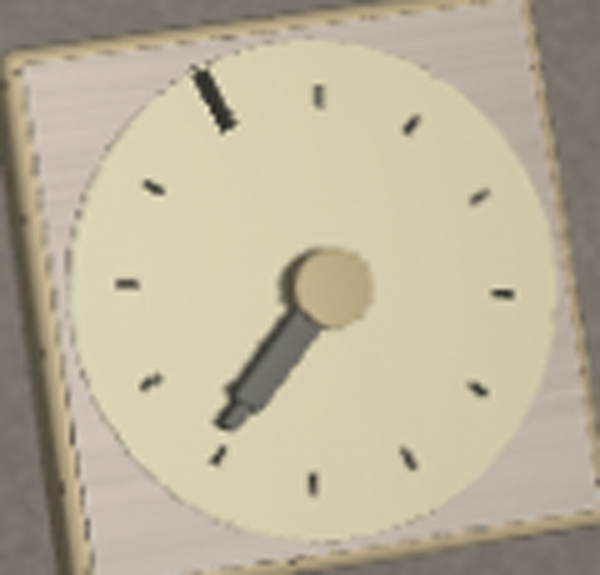

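The timer crop shows the hub at (333,287), the pointer tip at (229,422) and the long mark running (202,72)–(228,128). The sizes check out: lever 103 mm, pointer 65 mm, mark 65–91 mm. Clockwise travel is about 72° for the lever and 117° for the timer.

```bash
cat >> h.py <<'E'
from scipy.spatial.transform import Rotation as Ro
LEV=np.array([.564,.2215]);TIM=np.array([.5325,-.2252])
def rel(targets,base=None):
    "targets: (x,y,z,yaw deg) -> rows in cm/deg from current (or base x,y,z,yaw) pose"
    if base is None:
        s=get_state();w,x,y,z=s["orientation"];R=Ro.from_quat([x,y,z,w]).as_matrix();p=s["tcp_pos"];y0=np.degrees(np.arctan2(R[1,0],R[0,0]))
        print("now",s["clock"],p,y0,s["finger_gap"],s["wrist_force"],s["joint_pos"][5])
    for t in targets:
        print(np.round(R.T@(np.array(t[:3])-p)*100,2).tolist(),round((y0-t[3]+180)%360-180,1))
def spot(c,r,off,ang,z):
    a=np.radians(ang);u=np.array([np.cos(a),np.sin(a)]);yh=np.array([np.sin(a),-np.cos(a)])
    return (*(c+r*u-off*yh),z,ang)
E
python3 - <<'E'
from h import *
rel([spot(LEV,.085,.042,177.7,.16),spot(LEV,.085,.042,177.7,.068)])
E
```

```text
now 0.75 [ 0.22593733 -0.52879989  0.21113918] 23.136571175969063 0.0854219294039519 [ 0.22971148  0.08912873 -0.05371181] 1.4311874199472616
[51.09, -55.57, 5.11] -154.6
[51.09, -55.57, 14.31] -154.6
```

Request:
play_rows --moves '[{"claw": 0, "delta_pos": [25, -27, 4], "twist": -77}, {"claw": 0, "delta_pos": [25, -27, 4], "twist": -77}, {"claw": 0, "delta_pos": [25, -27, 4], "twist": -77}, {"claw": 0, "delta_pos": [25, -27, 4], "twist": -77}, {"claw": 0, "delta_pos": [25, -27, 4], "twist": -77}, {"claw": 0, "delta_pos": [51.1, -55.6, 5], "twist": -154.6}, {"claw": 0, "delta_pos": [51.1, -55.6, 5], "twist": -154.6}, {"claw": 0, "delta_pos": [51.1, -55.6, 5], "twist": -154.6}, {"claw": 0, "delta_pos": [51.1, -55.6, 5], "twist": -154.6}, {"claw": 0, "delta_pos": [51.1, -55.6, 5], "twist": -154.6}, {"claw": 0, "delta_pos": [51.1, -55.6, 5], "twist": -154.6}, {"claw": 0, "delta_pos": [51.1, -55.6, 5], "twist": -154.6}]' --force 30

```text
clock: 2.25
tcp_pos: [0.4756, 0.1786, 0.1616]
orientation: [0.001, 0.238, 0.971, 0.0]
wrist_force: [0.7, -0.7, -0.9]
finger_gap: -0.0
```

Run:
```python
from h import *
rel([spot(LEV,.085,.042,177.7,.16),spot(LEV,.085,.042,177.7,.068)])
```

```text
now 2.25 [0.47557053 0.17861659 0.16160871] 152.42853014216362 -3.186233420556124e-05 [ 0.73093084 -0.69832848 -0.86003769] 0.6826103486460389
[0.04, 0.47, 0.16] -25.3
[0.05, 0.46, 9.36] -25.3
```

Request:
play_rows --moves '[{"claw": 0, "delta_pos": [0, 0.1, 0], "twist": -10}, {"claw": 0, "delta_pos": [0, 0.1, 0], "twist": -20}, {"claw": 0, "delta_pos": [0, 0.1, 2], "twist": -25.3}, {"claw": 0, "delta_pos": [0, 0.1, 6], "twist": -25.3}, {"claw": 0, "delta_pos": [0, 0.1, 9.3], "twist": -25.3}, {"claw": 0, "delta_pos": [0, 0.1, 9.3], "twist": -25.3}]'

```text
clock: 3.0
tcp_pos: [0.473, 0.1768, 0.0662]
orientation: [-0.003, 0.023, 1.0, -0.001]
wrist_force: [-0.7, -0.2, 0.3]
finger_gap: -0.0001
```

Run:
```python
from h import *
rel([spot(LEV,.085,.026,a,.068) for a in (177.7,168,158,148,138,128,120)])
ims=[imaging.read_camera(n)[:,:,::-1] for n in("top","side")]
a=cv2.resize(ims[0][190:340,80:230],None,fx=2.6,fy=2.6,interpolation=cv2.INTER_CUBIC);b=cv2.resize(ims[1][200:400,180:380],(390,390),interpolation=cv2.INTER_CUBIC)
cv2.imwrite("pics/l1.png",np.hstack([a,b]))
```

```text
now 3.0 [0.47301244 0.17678335 0.06618806] 177.35152095543324 -7.133066935751936e-05 [-0.65580101 -0.17161572  0.28166665] 0.24484839827966198
[-0.4, 2.24, -0.19] -0.3
[-0.07, 3.7, -0.19] 9.4
[-0.0, 5.25, -0.19] 19.4
[-0.2, 6.79, -0.19] 29.4
[-0.66, 8.27, -0.2] 39.4
[-1.37, 9.64, -0.2] 49.4
[-2.11, 10.64, -0.21] 57.4
```

View pics/l1.png

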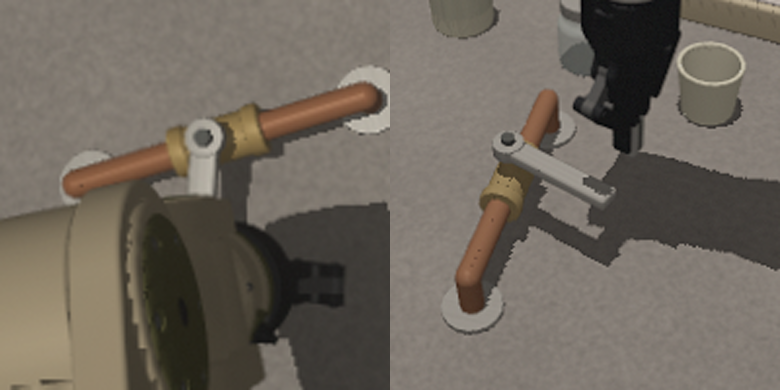

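The crop shows the closed fingertip standing free on the trailing side of the lever, at (625,150) in its right half. The top view of the tip is hidden by the arm. Next I push along the arc.

Request:
play_rows --moves '[{"claw": 0, "delta_pos": [-0.4, 1.2, -0.2], "twist": 0}, {"claw": 0, "delta_pos": [-0.4, 2.2, -0.2], "twist": 0}, {"claw": 0, "delta_pos": [-0.2, 3.0, -0.2], "twist": 5}, {"claw": 0, "delta_pos": [-0.1, 3.7, -0.2], "twist": 9.5}, {"claw": 0, "delta_pos": [0, 4.5, -0.2], "twist": 14.5}, {"claw": 0, "delta_pos": [0, 5.25, -0.2], "twist": 19.5}, {"claw": 0, "delta_pos": [-0.1, 6.0, -0.2], "twist": 24.5}, {"claw": 0, "delta_pos": [-0.2, 6.8, -0.2], "twist": 29.5}, {"claw": 0, "delta_pos": [-0.4, 7.5, -0.2], "twist": 34.5}, {"claw": 0, "delta_pos": [-0.65, 8.25, -0.2], "twist": 39.5}, {"claw": 0, "delta_pos": [-1.0, 9.0, -0.2], "twist": 44.5}, {"claw": 0, "delta_pos": [-1.4, 9.65, -0.2], "twist": 49.5}]'

```text
clock: 4.6
tcp_pos: [0.4944, 0.2744, 0.0711]
orientation: [0.0, 0.44, 0.898, 0.001]
wrist_force: [-0.2, -1.6, -0.3]
finger_gap: -0.0002
```

Run:
```python
from h import *
rel([spot(LEV,.085,.026,a,.068) for a in (128,122,116,112,108,106,104,102)])
ims=[imaging.read_camera(n)[:,:,::-1] for n in("top","side")]
a=cv2.resize(ims[0][190:340,80:230],None,fx=2.6,fy=2.6,interpolation=cv2.INTER_CUBIC);b=cv2.resize(ims[1][200:400,180:380],(390,390),interpolation=cv2.INTER_CUBIC)
cv2.imwrite("pics/l2.png",np.hstack([a,b]))
```

```text
now 4.6 [0.49438648 0.27436495 0.07112597] 127.73764900368889 -0.00015574052083742258 [-0.21273333 -1.57830849 -0.3027862 ] 1.2768108268540757
[0.05, -0.37, 0.31] -0.3
[0.28, 0.53, 0.31] 5.7
[0.41, 1.45, 0.31] 11.7
[0.45, 2.07, 0.32] 15.7
[0.44, 2.69, 0.32] 19.7
[0.42, 3.0, 0.32] 21.7
[0.39, 3.31, 0.32] 23.7
[0.34, 3.62, 0.32] 25.7
```

View pics/l2.png

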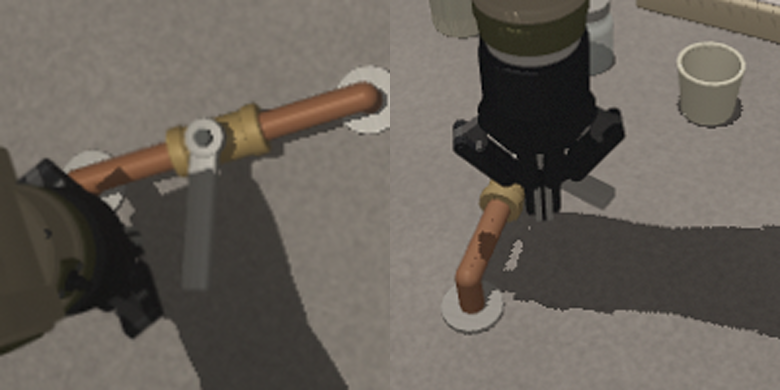

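Run:
```python
from h import *
f=lambda p:(proj("side",p)-[180,200])*1.95+[390,0]
g=lambda p:(proj("top",p)-[80,190])*2.6
print("tcp before",f([.473,.1768,.0662]),"seen 628,152; now",f([.4944,.2744,.0711]),"seen 545,220")
for z in(.07,.082,.088,.1,.12):
  e=at("top",80+197/2.6,190+290/2.6,z);print(z,"lever end",e,f(e),"axis",f(at("top",80+203/2.6,190+135/2.6,z)))
print(get_state()["tcp_pos"])
```

```text
tcp before [628.72352187 166.25923456] seen 628,152; now [545.04544031 228.26109373] seen 545,220
0.07 lever end [0.45903022 0.23029084 0.07      ] [611.47371576 210.32087103] axis [505.07886194 158.57731785]
0.082 lever end [0.45988519 0.22743706 0.082     ] [612.39884158 197.64505925] axis [506.56417918 146.93115934]
0.088 lever end [0.46031267 0.22601016 0.088     ] [612.86587765 191.23175837] axis [507.31684078 141.03849626]
0.1 lever end [0.46116764 0.22315637 0.1       ] [613.80893547 178.25294595] axis [508.84245037 129.11240699]
0.12 lever end [0.46259259 0.21840006 0.12      ] [615.40745136 156.16539476] axis [511.44629868 108.81258193]
[0.49475199 0.27449406 0.07105589]
```

Run:
```python
from h import *
im=imaging.read_camera("side")[:,:,::-1].copy()
p=get_state()["tcp_pos"]
c=cv2.resize(im[260:340,210:310],None,fx=7,fy=7,interpolation=cv2.INTER_CUBIC)
for z,col in((0,(0,0,255)),(.01,(0,255,0)),(.02,(255,0,0))):
    q=(proj("side",p+[0,0,z])-[210,260]+.5)*7; cv2.circle(c,(int(q[0]),int(q[1])),4,col,1)
cv2.imwrite("pics/z1.png",c)
for n in("side","top"):
  print([(np.round(d["extent"]).tolist(),round(d["conf"],2)) for d in spotter.spot_in(n,"tap_lever")[:2]])
```

```text
[([253.0, 277.0, 294.0, 307.0], 0.75)]
[([152.0, 238.0, 164.0, 302.0], 0.71)]
```

View pics/z1.png

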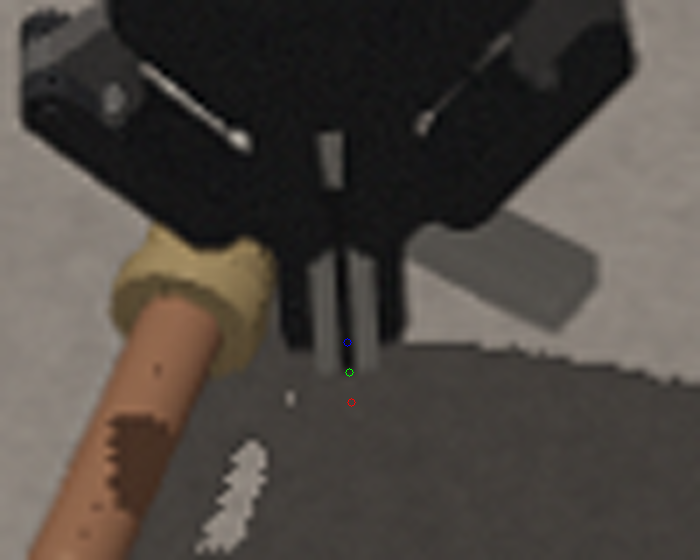

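The zoom shows the real fingertip bottom at (345,370), about 10–15 mm above the stated TCP (red dot at (351,402)). The finger therefore passed over the lever, which still lies where it started. I'll go back and repeat the push lower.

Run:
```python
from h import *
p=get_state()["tcp_pos"]
rel([(*p[:2],.12,127.7),spot(LEV,.085,.042,177.7,.12),spot(LEV,.085,.042,177.7,.054)])
```

```text
now 4.85 [0.49378899 0.27332688 0.07058136] 127.96115718117508 -0.00027401727261714483 [ 0.29944809 -0.69395696 -0.62651523] 1.2716538656073038
[-0.0, 0.0, -4.94] 0.3
[-6.12, -6.85, -4.94] -49.7
[-6.12, -6.85, 1.66] -49.7
```

Request:
play_rows --moves '[{"claw": 0, "delta_pos": [0, 0, -5], "twist": 0}, {"claw": 0, "delta_pos": [-1.5, -1.7, -5], "twist": -10}, {"claw": 0, "delta_pos": [-3, -3.4, -5], "twist": -20}, {"claw": 0, "delta_pos": [-4.6, -5.1, -5], "twist": -30}, {"claw": 0, "delta_pos": [-6.1, -6.9, -5], "twist": -40}, {"claw": 0, "delta_pos": [-6.1, -6.9, -5], "twist": -49.7}, {"claw": 0, "delta_pos": [-6.1, -6.9, -2], "twist": -49.7}, {"claw": 0, "delta_pos": [-6.1, -6.9, 1.6], "twist": -49.7}, {"claw": 0, "delta_pos": [-6.1, -6.9, 1.6], "twist": -49.7}]'

```text
clock: 5.98
tcp_pos: [0.4741, 0.1818, 0.0523]
orientation: [-0.003, 0.021, 1.0, -0.001]
wrist_force: [-0.5, -0.6, 0.3]
finger_gap: 0.0004
```

Run:
```python
from h import *
rel([spot(LEV,.085,.026,a,.054) for a in (177.7,168,158,148,138)])
```

```text
now 5.975 [0.47405323 0.18177081 0.05226297] 177.57918424530584 0.0004440872487105828 [-0.47394032 -0.60873316  0.28775106] 0.25024587892303096
[-0.32, 1.73, -0.18] -0.1
[-0.0, 3.2, -0.18] 9.6
[0.06, 4.75, -0.18] 19.6
[-0.14, 6.28, -0.18] 29.6
[-0.61, 7.76, -0.19] 39.6
```

Request:
play_rows --moves '[{"claw": 0, "delta_pos": [-0.3, 0.9, 0], "twist": 0}, {"claw": 0, "delta_pos": [-0.3, 1.7, 0], "twist": 0}, {"claw": 0, "delta_pos": [-0.1, 2.4, 0], "twist": 5}, {"claw": 0, "delta_pos": [0, 3.2, 0], "twist": 9.5}, {"claw": 0, "delta_pos": [0, 4.0, 0], "twist": 14.5}, {"claw": 0, "delta_pos": [0, 4.75, 0], "twist": 19.5}]'

```text
clock: 6.72
tcp_pos: [0.4796, 0.2307, 0.0557]
orientation: [0.001, 0.191, 0.981, 0.0]
wrist_force: [0.5, -1.3, 0.3]
finger_gap: -0.0
```

Run:
```python
from h import *
rel([spot(LEV,.085,.026,a,.054) for a in (148,138,128,122,116,112,108,106,104,102)])
ims=[imaging.read_camera(n)[:,:,::-1] for n in("top","side")]
a=cv2.resize(ims[0][190:340,80:230],None,fx=2.6,fy=2.6,interpolation=cv2.INTER_CUBIC);b=cv2.resize(ims[1][200:400,180:380],(390,390),interpolation=cv2.INTER_CUBIC)
cv2.imwrite("pics/l3.png",np.hstack([a,b]))
```

```text
now 6.725 [0.4795808  0.2307374  0.05569911] 157.92057546000964 -6.870591293754982e-06 [ 0.48777868 -1.25119739  0.28645437] 0.6834154212134227
[0.65, 1.22, 0.17] 9.9
[0.71, 2.77, 0.17] 19.9
[0.49, 4.3, 0.17] 29.9
[0.24, 5.2, 0.17] 35.9
[-0.11, 6.06, 0.17] 41.9
[-0.39, 6.61, 0.17] 45.9
[-0.71, 7.15, 0.17] 49.9
[-0.88, 7.4, 0.17] 51.9
[-1.06, 7.66, 0.18] 53.9
[-1.25, 7.9, 0.18] 55.9
```

View pics/l3.png

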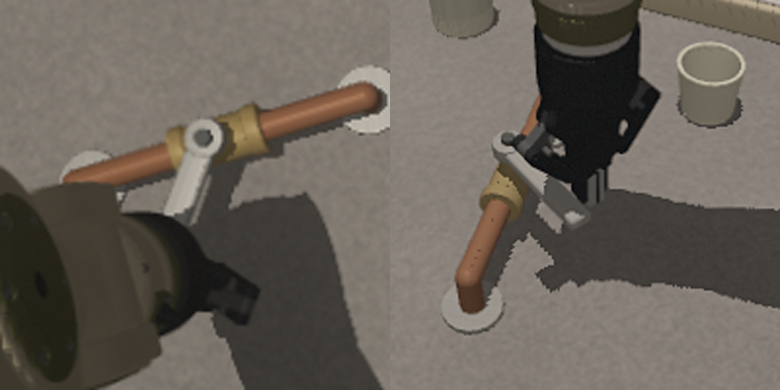

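The lever is now turning (about 160°) with the fingertip against its flank at about 1.3 N. I'll continue.

Request:
play_rows --moves '[{"claw": 0, "delta_pos": [0.4, 0.6, 0], "twist": 5}, {"claw": 0, "delta_pos": [0.6, 1.2, 0], "twist": 10}, {"claw": 0, "delta_pos": [0.7, 2.0, 0], "twist": 15}, {"claw": 0, "delta_pos": [0.7, 2.8, 0], "twist": 20}, {"claw": 0, "delta_pos": [0.6, 3.6, 0], "twist": 25}, {"claw": 0, "delta_pos": [0.5, 4.3, 0], "twist": 30}, {"claw": 0, "delta_pos": [0.2, 5.2, 0], "twist": 36}, {"claw": 0, "delta_pos": [0, 5.7, 0], "twist": 39}, {"claw": 0, "delta_pos": [-0.1, 6.1, 0], "twist": 42}, {"claw": 0, "delta_pos": [-0.4, 6.6, 0], "twist": 46}]'

```text
clock: 8.07
tcp_pos: [0.5067, 0.2902, 0.0548]
orientation: [-0.0, 0.559, 0.829, -0.0]
wrist_force: [-2.1, 0.5, -0.1]
finger_gap: -0.0003
```

Run:
```python
from h import *
rel([spot(LEV,.085,.026,a,.056) for a in (110,108,106,104,102,100)])
im=imaging.read_camera("top")
print(spotter.spot_in("top","tap_lever")[:1])
```

```text
now 8.075 [0.50671887 0.29019708 0.05483155] 112.07979097330745 -0.00029655944495019995 [-2.10670833  0.4774095  -0.13958675] 1.5677505834492529
[0.07, 0.44, -0.12] 2.1
[0.14, 0.74, -0.12] 4.1
[0.21, 1.04, -0.12] 6.1
[0.26, 1.35, -0.12] 8.1
[0.3, 1.65, -0.12] 10.1
[0.34, 1.96, -0.12] 12.1
[{'extent': [117.3, 236.7, 164.9, 266.3], 'conf': 0.83}]
```

Request:
play_rows --moves '[{"claw": 0, "delta_pos": [0.1, 0.4, 0], "twist": 2}, {"claw": 0, "delta_pos": [0.15, 0.7, 0], "twist": 4}, {"claw": 0, "delta_pos": [0.2, 0.9, 0], "twist": 5}, {"claw": 0, "delta_pos": [0.2, 0.9, 0], "twist": 5}]'

```text
clock: 8.68
tcp_pos: [0.5152, 0.295, 0.0543]
orientation: [0.0, 0.594, 0.804, 0.0]
wrist_force: [-1.2, 0.2, -0.1]
finger_gap: 0.0001
```

Request:
play_rows --moves '[{"claw": 0, "delta_pos": [0.05, 0.2, 0], "twist": 1}, {"claw": 0, "delta_pos": [0.1, 0.4, 0], "twist": 2}, {"claw": 0, "delta_pos": [0.1, 0.4, 0], "twist": 2}]'

```text
clock: 9.05
tcp_pos: [0.5187, 0.2971, 0.0543]
orientation: [0.0, 0.609, 0.794, 0.0]
wrist_force: [-1.1, -0.1, -0.1]
finger_gap: -0.0002
```

Run:
```python
from h import *
rel([spot(LEV,.085,.026,a,.056) for a in (104,102,100)])
im=imaging.read_camera("top")
print(spotter.spot_in("top","tap_lever")[:1])
```

```text
now 9.05 [0.51865905 0.29710854 0.05433462] 105.03666519911282 -0.00015816516472461574 [-1.12905341 -0.06703045 -0.12913793] 1.694413479932967
[0.07, -0.03, -0.17] 1.0
[0.15, 0.27, -0.17] 3.0
[0.22, 0.57, -0.17] 5.0
[{'extent': [115.7, 239.9, 164.5, 262.5], 'conf': 0.68}]
```

Request:
play_rows --moves '[{"claw": 0, "delta_pos": [0.05, 0.2, 0], "twist": 1}, {"claw": 0, "delta_pos": [0.1, 0.4, 0], "twist": 1}, {"claw": 0, "delta_pos": [0.1, 0.4, 0], "twist": 1}]'

```text
clock: 9.52
tcp_pos: [0.5198, 0.298, 0.054]
orientation: [-0.001, 0.615, 0.788, -0.002]
wrist_force: [-6.7, -3.8, 4.3]
finger_gap: 0.0002
```

Request:
play_rows --moves '[{"claw": 0, "delta_pos": [0.05, 0.2, 0], "twist": 0}, {"claw": 0, "delta_pos": [0.05, 0.3, 0], "twist": 0}, {"claw": 0, "delta_pos": [0.05, 0.3, 0], "twist": 0}]'

```text
clock: 9.9
tcp_pos: [0.52, 0.2981, 0.0537]
orientation: [-0.002, 0.615, 0.788, -0.004]
wrist_force: [-12.2, -4.7, 8.4]
finger_gap: -0.0003
```

Force has risen to 13 N with no further motion, so the lever is at its stop. I'll back off, lift and check.

Request:
play_rows --moves '[{"claw": 0, "delta_pos": [0, -1.5, 0], "twist": 0}, {"claw": 0, "delta_pos": [0, -3, 0], "twist": 0}, {"claw": 0, "delta_pos": [0, -4, -4], "twist": 0}, {"claw": 0, "delta_pos": [0, -4, -9.5], "twist": 0}, {"claw": 0, "delta_pos": [0, -4, -9.5], "twist": 0}]'

```text
clock: 10.52
tcp_pos: [0.4897, 0.2921, 0.1546]
orientation: [0.003, 0.615, 0.788, 0.005]
wrist_force: [0.0, 0.5, -0.6]
finger_gap: -0.0002
```

Run:
```python
from h import *
rel([spot(TIM,.042,.04,143.1,.15),spot(TIM,.042,.04,143.1,.052)])
```

```text
now 10.525 [0.48965477 0.29207052 0.15459065] 104.04149437764029 -0.0001635199717486105 [ 0.01471645  0.50939322 -0.59760895] 1.722972755267881
[-50.48, -14.15, 0.25] -39.1
[-50.49, -14.25, 10.05] -39.1
```

Request:
play_rows --moves '[{"claw": 0, "delta_pos": [-25, -7, 0], "twist": -20}, {"claw": 0, "delta_pos": [-25, -7, 0], "twist": -20}, {"claw": 0, "delta_pos": [-25, -7, 0], "twist": -20}, {"claw": 0, "delta_pos": [-25, -7, 0], "twist": -20}, {"claw": 0, "delta_pos": [-50.5, -14.2, 0], "twist": -39}, {"claw": 0, "delta_pos": [-50.5, -14.2, 0], "twist": -39}, {"claw": 0, "delta_pos": [-50.5, -14.2, 0], "twist": -39}, {"claw": 0, "delta_pos": [-50.5, -14.2, 0], "twist": -39}, {"claw": 0, "delta_pos": [-50.5, -14.2, 0], "twist": -39}, {"claw": 0, "delta_pos": [-50.5, -14.2, 0], "twist": -39}, {"claw": 0, "delta_pos": [-50.5, -14.2, 0], "twist": -39}]'

```text
clock: 11.9
tcp_pos: [0.4705, -0.2335, 0.1487]
orientation: [-0.001, 0.317, 0.948, 0.0]
wrist_force: [0.8, 1.0, -0.1]
finger_gap: -0.0004
```

Run:
```python
from h import *
rel([spot(TIM,.042,.04,143.1,.15),spot(TIM,.042,.04,143.1,.052)])
ims=[imaging.read_camera(n)[:,:,::-1] for n in("top","side")]
a=cv2.resize(ims[0][190:340,80:230],None,fx=2.6,fy=2.6,interpolation=cv2.INTER_CUBIC);b=cv2.resize(ims[1][100:250,280:430],(390,390),interpolation=cv2.INTER_CUBIC)
cv2.imwrite("pics/l4.png",np.hstack([a,b]))
```

```text
now 11.9 [ 0.47045095 -0.23346032  0.14869074] 143.01316207367597 -0.00041644597909183537 [ 0.78471535  1.00622488 -0.08414802] 0.03184306272917809
[-0.27, 0.39, -0.13] -0.1
[-0.28, 0.38, 9.67] -0.1
```

View pics/l4.png

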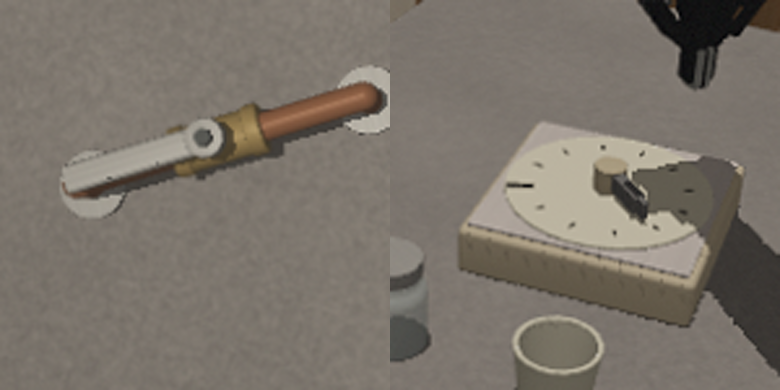

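The lever now lies along the pipe at its stop: in the left crop it runs (203,137)→(65,183), parallel to the pipe. In the right crop the finger is above the trailing side of the pointer, at (697,85). Next I lower it beside the pointer.

Request:
play_rows --moves '[{"claw": 0, "delta_pos": [0, 0, 4], "twist": 0}, {"claw": 0, "delta_pos": [0, 0, 7], "twist": 0}, {"claw": 0, "delta_pos": [0, 0, 9.2], "twist": 0}, {"claw": 0, "delta_pos": [0, 0, 9.2], "twist": 0}]'

```text
clock: 12.5
tcp_pos: [0.4696, -0.2314, 0.0559]
orientation: [-0.002, 0.316, 0.949, 0.001]
wrist_force: [-0.8, -0.9, 0.8]
finger_gap: -0.0
```

Run:
```python
from h import *
rel([spot(TIM,.042,.024,a,.055) for a in (143.1,135,125,115,105,95,85,75)])
p=get_state()["tcp_pos"]
im=imaging.read_camera("side")[:,:,::-1]
c=cv2.resize(im[120:220,300:430],None,fx=5,fy=5,interpolation=cv2.INTER_CUBIC)
for z,col in((0,(0,0,255)),(.01,(0,255,0)),(.02,(255,0,0))):
    q=(proj("side",p+[0,0,z])-[300,120]+.5)*5; cv2.circle(c,(int(q[0]),int(q[1])),4,col,1)
cv2.imwrite("pics/t2.png",c)
```

```text
now 12.5 [ 0.46963033 -0.23144262  0.0559028 ] 143.17632311713461 -3.6485689462512765e-05 [-0.78966715 -0.92249767  0.78075422] 0.031407386359965275
[-0.46, 1.87, 0.09] 0.1
[-0.16, 2.49, 0.09] 8.2
[0.08, 3.3, 0.09] 18.2
[0.18, 4.14, 0.09] 28.2
[0.13, 4.98, 0.09] 38.2
[-0.07, 5.8, 0.09] 48.2
[-0.4, 6.57, 0.09] 58.2
[-0.87, 7.27, 0.09] 68.2
```

View pics/t2.png

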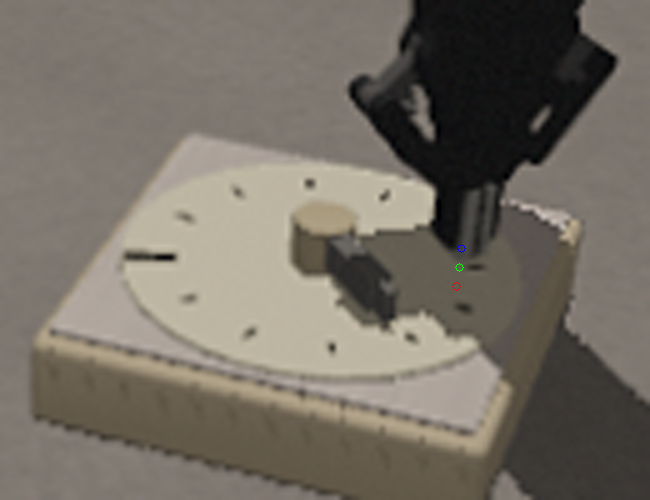

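The crop shows the fingertip bottom at (468,250), on the trailing side and about 13 mm above the stated TCP. I'll lower another 7 mm and push part of the way.

Request:
play_rows --moves '[{"claw": 0, "delta_pos": [0, 0, 0.7], "twist": 0}, {"claw": 0, "delta_pos": [-0.4, 1.0, 0.7], "twist": 0}, {"claw": 0, "delta_pos": [-0.4, 1.9, 0.7], "twist": 0}, {"claw": 0, "delta_pos": [-0.2, 2.5, 0.7], "twist": 8}, {"claw": 0, "delta_pos": [0, 2.9, 0.7], "twist": 13}, {"claw": 0, "delta_pos": [0.1, 3.3, 0.7], "twist": 18}, {"claw": 0, "delta_pos": [0.2, 4.1, 0.7], "twist": 28}, {"claw": 0, "delta_pos": [0.1, 5.0, 0.7], "twist": 38}, {"claw": 0, "delta_pos": [-0.1, 5.8, 0.7], "twist": 48}, {"claw": 0, "delta_pos": [-0.4, 6.6, 0.7], "twist": 58}, {"claw": 0, "delta_pos": [-0.9, 7.3, 0.7], "twist": 68}, {"claw": 0, "delta_pos": [-0.9, 7.3, 0.7], "twist": 68}]'

```text
clock: 14.05
tcp_pos: [0.5226, -0.1803, 0.0505]
orientation: [0.0, 0.792, 0.61, 0.0]
wrist_force: [-0.4, -0.6, 0.6]
finger_gap: -0.0001
```

Run:
```python
from h import *
rel([spot(TIM,.042,.024,a,.05) for a in (75,65,55,50,45,40,36,32,28)])
ims=[imaging.read_camera(n)[:,:,::-1] for n in("top","side")]
a=cv2.resize(ims[0][195:320,340:465],None,fx=3.1,fy=3.1,interpolation=cv2.INTER_CUBIC);b=cv2.resize(ims[1][115:215,300:420],(465,387),interpolation=cv2.INTER_CUBIC)
a=cv2.resize(a,(330,387)) if 0 else a[:387,:330]
cv2.imwrite("pics/t3.png",np.hstack([a,b]))
print(spotter.spot_in("side","timer")[:1],spotter.spot_in("top","timer")[:1])
```

```text
now 14.05 [ 0.52257738 -0.18027363  0.05054334] 75.22560731727131 -0.00012380061906690725 [-0.40952497 -0.59399559  0.6232921 ] 1.351208381325529
[0.12, -0.28, 0.05] 0.2
[0.47, 0.49, 0.05] 10.2
[0.68, 1.31, 0.05] 20.2
[0.73, 1.72, 0.06] 25.2
[0.75, 2.15, 0.06] 30.2
[0.72, 2.57, 0.06] 35.2
[0.68, 2.9, 0.06] 39.2
[0.61, 3.23, 0.06] 43.2
[0.52, 3.56, 0.06] 47.2
[{'extent': [350.4, 169.9, 360.0, 185.6], 'conf': 0.6}] [{'extent': [370.9, 250.7, 376.7, 257.1], 'conf': 0.51}]
```

View pics/t3.png

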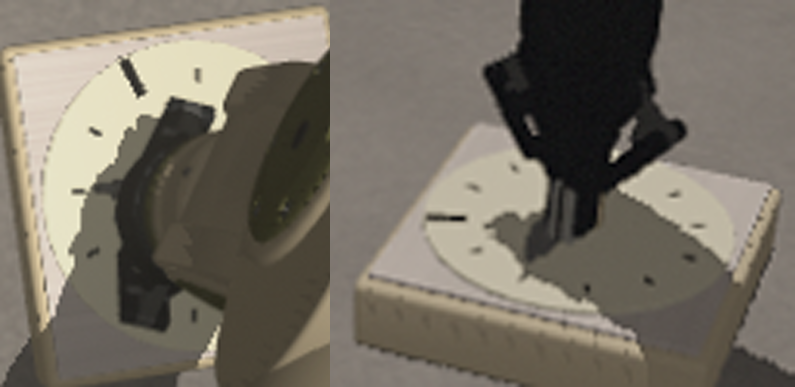

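The pointer nose shows at (105,187) in the top crop, at about 85° where the tool is at 75°. The pads are therefore thinner than I assumed, so I'm correcting the offset.

```bash
cat >> h.py <<'E'
def pang(u,v,z=.076):
    p=at("top",u,v,z)[:2]-TIM; return np.degrees(np.arctan2(p[1],p[0])),np.linalg.norm(p)
E
python3 - <<'E'
from h import *
print(pang(371,254),pang(374,254))
s=get_state();d=s["tcp_pos"][:2]-TIM
a=np.radians(75.2);print("r,off",d@[np.cos(a),np.sin(a)],-(d@[np.sin(a),-np.cos(a)]))
rel([spot(TIM,.042,.015,a,.05) for a in (80,75,70,65,60,55,50,45,40)])
E
```

```text
(np.float64(83.30004295940121), np.float64(0.06480639391359358)) (np.float64(82.78920926183191), np.float64(0.059319078080654716))
r,off 0.04011840453361968 0.021466871618710793
now 14.25 [ 0.5219934  -0.18092897  0.05051489] 75.16932614357849 0.0004935900079710802 [-0.30342896 -0.31989548  0.26855809] 1.3507331483455627
[0.05, 0.3, 0.05] -4.8
[0.19, 0.66, 0.05] 0.2
[0.31, 1.03, 0.05] 5.2
[0.39, 1.41, 0.05] 10.2
[0.44, 1.8, 0.05] 15.2
[0.45, 2.19, 0.05] 20.2
[0.43, 2.58, 0.05] 25.2
[0.37, 2.96, 0.05] 30.2
[0.29, 3.34, 0.05] 35.2
```

Request:
play_rows --moves '[{"claw": 0, "delta_pos": [0.2, 0.6, 0], "twist": 0}, {"claw": 0, "delta_pos": [0.3, 1.0, 0], "twist": 5}, {"claw": 0, "delta_pos": [0.4, 1.4, 0], "twist": 10}, {"claw": 0, "delta_pos": [0.4, 1.8, 0], "twist": 15}, {"claw": 0, "delta_pos": [0.4, 2.2, 0], "twist": 20}, {"claw": 0, "delta_pos": [0.4, 2.6, 0], "twist": 25}, {"claw": 0, "delta_pos": [0.4, 3.0, 0], "twist": 30}, {"claw": 0, "delta_pos": [0.4, 3.0, 0], "twist": 30}]'

```text
clock: 15.25
tcp_pos: [0.5522, -0.1849, 0.0503]
orientation: [0.0, 0.923, 0.384, 0.0]
wrist_force: [0.3, -0.4, 0.2]
finger_gap: -0.0002
```

```bash
cat > e.py <<'E'
from h import *
s=get_state();R=Ro.from_quat(np.roll(s["orientation"],-1)).as_matrix();yaw=np.degrees(np.arctan2(R[1,0],R[0,0]));a=np.radians(yaw)
d=s["tcp_pos"][:2]-TIM;print("r,off",d@[np.cos(a),np.sin(a)],-(d@[np.sin(a),-np.cos(a)]))
rel([spot(TIM,.042,.014,a,.05) for a in (45,40,38,36,34,32,30,29,28,27,26)])
for n in("top","side"):
    imaging.read_camera(n);e=spotter.spot_in(n,"timer")[:2];print(n,[(np.round(x["extent"],1).tolist(),round(x["conf"],2)) for x in e])
im=imaging.read_camera("top");cv2.imwrite("pics/cur.png",im[:,:,::-1])
# dark pixels in annulus r 56-66mm at z=.076 per angle
prof={}
for A in range(10,100,3):
    row=[]
    for r in(.05,.056,.060,.063):
        q=proj("top",[TIM[0]+r*np.cos(np.radians(A)),TIM[1]+r*np.sin(np.radians(A)),.076]);row.append(int(cv2.getRectSubPix(im,(1,1),tuple(map(float,q))).mean()))
    prof[A]=row
print(prof)
E
python3 e.py
```

```text
r,off 0.04248643824860867 0.01445815375226451
now 15.25 [ 0.55222754 -0.18488921  0.05027411] 45.130055665587626 -0.0001985717572106709 [ 0.28876446 -0.38142046  0.22421853] 1.8930429116509304
[-0.05, 0.06, 0.03] 0.1
[0.06, 0.43, 0.03] 5.1
[0.09, 0.58, 0.03] 7.1
[0.12, 0.73, 0.03] 9.1
[0.14, 0.88, 0.03] 11.1
[0.16, 1.04, 0.03] 13.1
[0.17, 1.19, 0.03] 15.1
[0.17, 1.27, 0.03] 16.1
[0.18, 1.34, 0.03] 17.1
[0.18, 1.42, 0.03] 18.1
[0.18, 1.5, 0.03] 19.1
top [([266.1, 195.0, 298.3, 228.8], 0.32)]
side [([339.5, 157.2, 373.5, 176.3], 0.61)]
{10: [68, 66, 70, 69], 13: [66, 69, 90, 67], 16: [66, 96, 63, 47], 19: [76, 72, 50, 42], 22: [73, 65, 42, 46], 25: [83, 45, 52, 42], 28: [68, 44, 51, 39], 31: [52, 41, 42, 39], 34: [48, 48, 39, 40], 37: [42, 45, 39, 43], 40: [41, 41, 39, 53], 43: [42, 40, 40, 67], 46: [51, 39, 41, 60], 49: [43, 39, 43, 58], 52: [40, 40, 59, 75], 55: [38, 40, 105, 107], 58: [38, 50, 106, 107], 61: [39, 81, 107, 106], 64: [38, 90, 107, 106], 67: [38, 88, 107, 107], 70: [38, 104, 107, 107], 73: [38, 104, 107, 106], 76: [38, 79, 106, 107], 79: [38, 38, 99, 107], 82: [38, 40, 65, 107], 85: [39, 39, 42, 100], 88: [37, 38, 38, 56], 91: [37, 38, 43, 39], 94: [38, 42, 53, 49], 97: [40, 49, 45, 44]}
```

Request:
play_rows --moves '[{"claw": 0, "delta_pos": [0, 0.2, 0], "twist": 2.5}, {"claw": 0, "delta_pos": [0.1, 0.4, 0], "twist": 5}, {"claw": 0, "delta_pos": [0.1, 0.6, 0], "twist": 7}, {"claw": 0, "delta_pos": [0.1, 0.75, 0], "twist": 9}, {"claw": 0, "delta_pos": [0.15, 0.9, 0], "twist": 11}, {"claw": 0, "delta_pos": [0.15, 0.9, 0], "twist": 11}]'

```text
clock: 16.25
tcp_pos: [0.5595, -0.1902, 0.0503]
orientation: [0.0, 0.956, 0.293, 0.0]
wrist_force: [0.2, 0.8, -0.7]
finger_gap: 0.0
```

```bash
python3 e.py | head -3
```

```text
r,off 0.04194887321996095 0.013911474200687364
now 16.25 [ 0.55947629 -0.19019262  0.0503341 ] 34.0355256789608 1.3231731871063511e-05 [ 0.23340895  0.79109027 -0.68727858] 2.0841560030038293
[-0.34, -0.78, 0.03] -11.0
```

Request:
play_rows --moves '[{"claw": 0, "delta_pos": [0, -2, 0], "twist": 0}, {"claw": 0, "delta_pos": [0, -5, -3], "twist": 0}, {"claw": 0, "delta_pos": [0, -10, -6], "twist": 0}, {"claw": 0, "delta_pos": [0, -16, -8], "twist": 0}, {"claw": 0, "delta_pos": [0, -20, -8], "twist": 0}, {"claw": 0, "delta_pos": [0, -20, -8], "twist": 0}]'

```text
clock: 17.25
tcp_pos: [0.4458, -0.0226, 0.131]
orientation: [0.0, 0.956, 0.294, 0.0]
wrist_force: [1.0, -0.6, 0.6]
finger_gap: -0.0001
```

Run:
```python
from h import *
im=imaging.read_camera("top")[:,:,::-1]
c=cv2.resize(im[200:315,340:460],None,fx=6,fy=5.2*6/5.2,interpolation=cv2.INTER_CUBIC)[:600];cv2.imwrite("pics/t4.png",c)
print(get_state()["clock"],spotter.spot_in("top","timer")[:1])
```

```text
17.3 [{'extent': [385.4, 229.1, 415.2, 266.3], 'conf': 0.79}]
```

View pics/t4.png

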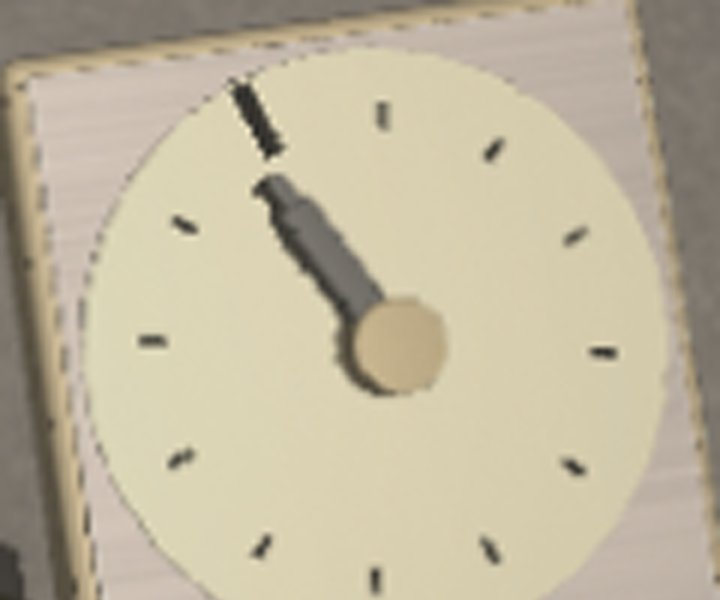

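The crop shows the pointer with its nose tip at about (278,182) and the hub at (401,345), still slightly anticlockwise of the long mark (240,88)–(274,152). I'll compute the remaining angle.

```bash
cat > m.py <<'E'
from h import *
M=[(383,115),(494,149),(575,236),(603,352),(573,467),(490,550),(376,580),(262,546),(181,459),(152,341),(185,224)]
px=lambda q,z:at("top",340+(q[0]+.5)/6-.5,200+(q[1]+.5)/6-.5,z)[:2]
w=np.array([px(q,.053) for q in M])
from scipy.optimize import least_squares
k=np.arange(1,12)
f=lambda p:(w-np.c_[p[0]+p[3]*np.cos(p[2]-k*np.pi/6),p[1]+p[3]*np.sin(p[2]-k*np.pi/6)]).ravel()
s=least_squares(f,[*TIM,.46,.085]);C=s.x[:2];print("centre",C,"dir",np.degrees(s.x[2]),"r",s.x[3],"rms mm",1e3*np.sqrt(np.mean(s.fun**2)))
A=lambda d:np.degrees(np.arctan2(d[1],d[0]))
print("long mark",A(px((258,120),.053)-C), "hub",px((401,345),.078))
# pointer: top-face pixels mid-grey between hub & tip
im=cv2.imread("pics/t4.png");h=px((401,345),.078)
for q in((276,180),(279,181),(282,182)):print("tip",A(px(q,.076)-C),A(px(q,.076)-h),np.linalg.norm(px(q,.076)-C))
# brightness profile across arm at several radii, z=.076
top=cv2.imread("pics/t4.png").astype(np.float32)
for r in(.025,.035,.045,.058,.062):
    row=[]
    for a in np.arange(-10,11,1.0):  # lateral mm, + = clockwise side
        th=np.radians(31);p=C+r*np.array([np.cos(th),np.sin(th)])+a*1e-3*np.array([np.sin(th),-np.cos(th)])
        q=proj("top",[*p,.076]);q=(q-[340,200]+.5)*6-.5;row.append(int(cv2.getRectSubPix(top,(3,3),tuple(map(float,q))).mean()))
    print(r,row)
E
python3 m.py
```

```text
centre [ 0.53299182 -0.22593468] dir 27.17321056343974 r 0.07225310076078041 rms mm 0.15978603328307725
long mark 26.96033356834487 hub [ 0.53297685 -0.22571589]
tip 35.734103658566525 35.56358683902293 0.06272748663842243
tip 35.21817106118726 35.04451039300689 0.061933319557887376
tip 34.688768138582674 34.51188611911933 0.06114415501592301
0.025 [63, 66, 83, 99, 110, 113, 113, 112, 111, 110, 109, 107, 112, 137, 169, 194, 202, 202, 202, 201, 201]
0.035 [65, 80, 97, 109, 114, 113, 112, 111, 110, 110, 109, 115, 140, 174, 194, 204, 202, 201, 201, 201, 201]
0.045 [76, 90, 102, 111, 115, 113, 111, 111, 109, 105, 108, 128, 159, 186, 199, 203, 202, 201, 201, 201, 201]
0.058 [64, 59, 74, 98, 111, 111, 107, 114, 143, 177, 201, 204, 202, 202, 202, 202, 202, 202, 201, 201, 201]
0.062 [58, 64, 79, 100, 114, 110, 109, 130, 168, 195, 203, 203, 202, 202, 202, 202, 202, 202, 201, 201, 201]
```

The mark's direction is 27.1° and the pointer is at 35.6°, so 8.5° remain. The effective contact offset is 13.3 mm. I'll re-approach for a fine push.

```bash
sed -i 's/TIM=np.array(\[[^]]*\])/TIM=np.array([.5330,-.2259])/' h.py
python3 - <<'E'
from h import *
rel([spot(TIM,.042,.032,35.6,.13),spot(TIM,.042,.032,35.6,.05)]+[spot(TIM,.042,.0133,a,.05) for a in(35.6,33,31,30,29)])
E
```

```text
now 17.35 [ 0.44795228 -0.02453924  0.13081735] 34.096926134727745 -0.00010730127059380596 [ 0.78151588 -0.34123721  0.07348693] 2.3129498968565323
[-0.13, 18.13, 0.12] -1.5
[-0.14, 18.12, 8.12] -1.5
[-0.09, 19.99, 8.12] -1.5
[-0.03, 20.18, 8.12] 1.1
[0.01, 20.33, 8.12] 3.1
[0.03, 20.4, 8.12] 4.1
[0.05, 20.48, 8.12] 5.1
```

Request:
play_rows --moves '[{"claw": 0, "delta_pos": [0, 6, 0], "twist": 0}, {"claw": 0, "delta_pos": [0, 12, 0], "twist": 0}, {"claw": 0, "delta_pos": [0, 17.5, 0], "twist": -1.5}, {"claw": 0, "delta_pos": [-0.1, 17.8, 0], "twist": -1.5}, {"claw": 0, "delta_pos": [-0.1, 17.8, 4], "twist": -1.5}, {"claw": 0, "delta_pos": [-0.1, 17.8, 7], "twist": -1.5}, {"claw": 0, "delta_pos": [-0.1, 17.8, 8.1], "twist": -1.5}, {"claw": 0, "delta_pos": [-0.1, 17.8, 8.1], "twist": -1.5}]'

```text
clock: 18.35
tcp_pos: [0.5456, -0.1723, 0.0489]
orientation: [-0.0, 0.952, 0.305, -0.001]
wrist_force: [-0.1, -0.8, 0.7]
finger_gap: -0.0002
```

Run:
```python
from h import *
rel([spot(TIM,.042,.0133,a,.05) for a in(35.6,33,31,30,29,28)])
```

```text
now 18.35 [ 0.54563451 -0.17226312  0.04886876] 35.53750624361347 -0.0002472090498040491 [-0.07846042 -0.81318746  0.66420161] 2.075319987284657
[0.05, 2.3, -0.12] -0.1
[0.11, 2.49, -0.12] 2.5
[0.15, 2.64, -0.12] 4.5
[0.16, 2.71, -0.12] 5.5
[0.18, 2.79, -0.12] 6.5
[0.19, 2.86, -0.12] 7.5
```

Request:
play_rows --moves '[{"claw": 0, "delta_pos": [0, 0.8, 0], "twist": 0}, {"claw": 0, "delta_pos": [0, 1.5, 0], "twist": 0}, {"claw": 0, "delta_pos": [0.05, 2.0, 0], "twist": 0}, {"claw": 0, "delta_pos": [0.1, 2.3, 0], "twist": 1}, {"claw": 0, "delta_pos": [0.1, 2.5, 0], "twist": 2.5}, {"claw": 0, "delta_pos": [0.15, 2.6, 0], "twist": 4.5}, {"claw": 0, "delta_pos": [0.15, 2.7, 0], "twist": 5.5}, {"claw": 0, "delta_pos": [0.15, 2.7, 0], "twist": 5.5}, {"claw": 0, "delta_pos": [0.15, 2.7, 0], "twist": 5.5}]'

```text
clock: 19.48
tcp_pos: [0.5631, -0.1933, 0.0494]
orientation: [-0.0, 0.966, 0.259, 0.0]
wrist_force: [0.3, 2.8, 1.0]
finger_gap: -0.0001
```

Run:
```python
from h import *
rel([spot(TIM,.042,.0133,a,.05) for a in(30,29,28.5,28,27.5,27)])
```

```text
now 19.475 [ 0.56314387 -0.19330925  0.04935992] 30.064845781034244 -5.288873832607933e-05 [0.25110772 2.84561599 1.02354355] 2.1513208924977
[-0.04, -0.01, -0.06] 0.1
[-0.02, 0.06, -0.06] 1.1
[-0.01, 0.1, -0.06] 1.6
[0.0, 0.13, -0.06] 2.1
[0.01, 0.17, -0.06] 2.6
[0.02, 0.21, -0.06] 3.1
```

Request:
play_rows --moves '[{"claw": 0, "delta_pos": [0, 0.05, 0], "twist": 0.7}, {"claw": 0, "delta_pos": [0, 0.1, 0], "twist": 1.4}, {"claw": 0, "delta_pos": [0, 0.14, 0], "twist": 2.1}, {"claw": 0, "delta_pos": [0, 0.14, 0], "twist": 2.1}, {"claw": 0, "delta_pos": [0, 0.14, 0], "twist": 2.1}]'

```text
clock: 20.1
tcp_pos: [0.5639, -0.1947, 0.0494]
orientation: [0.0, 0.97, 0.242, 0.0]
wrist_force: [0.8, 2.4, 1.0]
finger_gap: -0.0003
```

Run:
```python
from h import *
rel([spot(TIM,.042,.0133,a,.05) for a in(28,27.5,27)])
```

```text
now 20.1 [ 0.56386639 -0.19472692  0.04937566] 27.955485378747966 -0.0002821794715163869 [0.79685368 2.36679381 0.98369017] 2.186688536002635
[0.01, -0.03, -0.06] -0.0
[0.02, 0.01, -0.06] 0.5
[0.03, 0.05, -0.06] 1.0
```

Request:
play_rows --moves '[{"claw": 0, "delta_pos": [0, -2, 0], "twist": 0}, {"claw": 0, "delta_pos": [0, -5, -3], "twist": 0}, {"claw": 0, "delta_pos": [0, -10, -6], "twist": 0}, {"claw": 0, "delta_pos": [0, -16, -8], "twist": 0}, {"claw": 0, "delta_pos": [0, -20, -8], "twist": 0}, {"claw": 0, "delta_pos": [0, -20, -8], "twist": 0}]'

```text
clock: 20.85
tcp_pos: [0.4685, -0.0167, 0.1298]
orientation: [0.001, 0.97, 0.243, -0.0]
wrist_force: [0.1, -0.8, -0.4]
finger_gap: 0.0001
```

```bash
cat > pm.py <<'E'
from h import *
im=imaging.read_camera("top")[:,:,::-1].astype(np.float32)
C=np.array([.5330,-.2259]);TH=27.1
for _ in range(3):
  cs=[];rs=(.025,.03,.035,.04,.045,.058,.06)
  for r in rs:
    L=np.arange(-12,12.01,.25);v=[]
    for a in L:
        th=np.radians(TH);p=C+r*np.array([np.cos(th),np.sin(th)])+a*1e-3*np.array([np.sin(th),-np.cos(th)])
        q=proj("top",[*p,.076]);v.append(float(cv2.getRectSubPix(im,(1,1),tuple(map(float,q))).mean()))
    v=np.array(v);i0=len(L)//2
    hi=[L[i] for i in range(i0,len(L)) if v[i]>155][:1];lo=[L[i] for i in range(i0,-1,-1) if v[i]<88 or v[i]>140][:1]
    cs.append((r,(hi or [np.nan])[0],(lo or [np.nan])[0]))
  break
for r,h,l in cs:print(r,h,l,"width",h-l,"angle",round(TH-np.degrees(np.arctan2((h+l)/2e3,r)),2))
c=cv2.resize(im[200:300,340:460],None,fx=6,fy=6,interpolation=cv2.INTER_CUBIC);cv2.imwrite("pics/t5.png",c)
print(get_state()["clock"])
E
python3 pm.py
```

```text
0.025 5.75 -5.75 width 11.5 angle 27.1
0.03 5.5 -5.75 width 11.25 angle 27.34
0.035 5.5 -5.75 width 11.25 angle 27.3
0.04 5.5 -5.5 width 11.0 angle 27.1
0.045 5.25 -5.75 width 11.0 angle 27.42
0.058 2.75 -3.0 width 5.75 angle 27.22
0.06 3.25 -2.75 width 6.0 angle 26.86
20.9[ WARN:0@2.787] global loadsave.cpp:1063 imwrite_ Unsupported depth image for selected encoder is fallbacked to CV_8U.
```

Run:
```python
from h import *
im=imaging.read_camera("top")[:,:,::-1];cv2.imwrite("pics/fin.png",cv2.resize(im,None,fx=1.4,fy=1.4,interpolation=cv2.INTER_CUBIC))
```

```text
(no output)
```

View pics/fin.png

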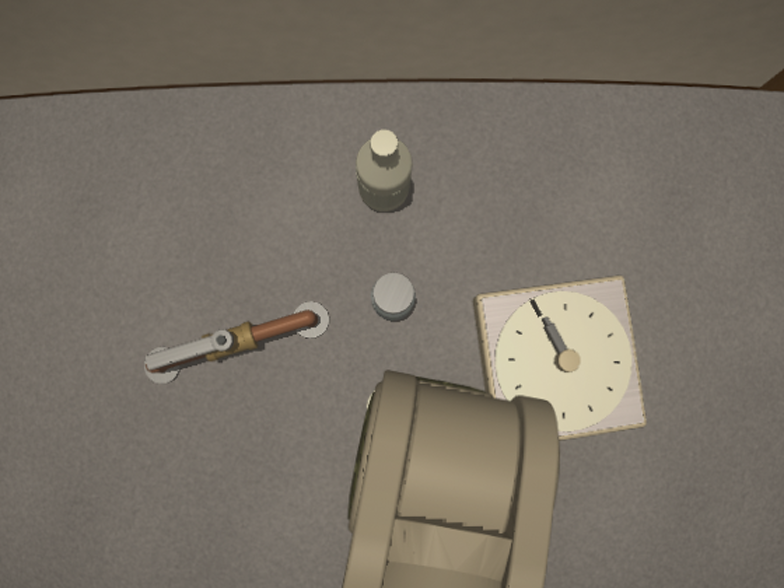

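The final picture shows the lever along its pipe at (150–230,340–365) and the pointer in line with the long mark at (545,320)→(537,306). The bottle and jar are in place. The cup is hidden behind the arm, with the tool well above it.

```bash
python3 -c "
from h import *
print(env.hand_in())"
```

```text
the job is handed in; nothing more can be done
None
```

The wash is started and the job is handed in at about 21 s: the tap lever was pushed fully open first, then the timer pointer was pushed to the long mark.

- **Tap lever:** I pushed it clockwise until it stopped moving. The force then rose to about 15 N. The pictures show it lying along the pipe.
- **Timer pointer:** I pushed it round in stages, with a check on the way. The last check put the pointer at about 27.2° and the long mark at 27.1°, so it is in line and not past the mark within the measuring error.
- **Bottle, jar and cup:** In the last picture the bottle and jar stand where they were. The cup was almost wholly hidden behind the arm then, so I did not confirm it directly. The fingertip was 13 cm up and the wrist force near zero.
- **Missed first push:** The real fingertip sat about 13 mm higher than the stated tool point, so my first push at the lever passed over it without moving it. I lowered the tool and repeated the push.

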